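Release the ratchet and bring down the embossing press lever

TASK

The guest card in the embossing press is ready to be stamped, but a ratchet holds the lever up. Flip the weighted pawl back off the toothed wheel so that it stays off, and only then bring the lever all the way down onto the card; leave it down with the pawl off and don't disturb the other things on the counter.

Things in the scene. Friction and masses are not known exactly. Their poses are not given: they have to be found in the camera images.
- press: Dark cast iron hand press fixed to the counter; base plate 210 x 120 x 20 mm spanning x -90..120, y -60..60 mm of its own frame, in which all x, y, z below are given. Origin on the counter surface, in the lever's plane (y = 0), z up. The lever points to -x. Lower die table centred at x = -25, y = 0 with the guest card (58 x 110 mm, part of the press) at z = 90.
- lever_axle (a point): Centre of the lever's hinge, a level axle along the press's y at x = 50, y = 0, z = 130 mm. A toothed steel wheel of radius 50 mm, 12 mm thick, is fixed to the lever on this axle in the plane y = 50 mm. 10 mm cheeks stand beside the hub (y = +-22) up to z = 150.
- lever (a joint): Lever angle, rad: 0 = level, fully down, its die on the card; 1.0 = highest. Starts between 0.6 and 0.9. Stiff hinge: stays where it is left; 1 to 6 N at the grip move it down. With the pawl on the wheel it can be raised, but drops at most one tooth (0.2 rad) before it locks hard.
- lever_grip (a point): Middle of the lever's wooden cross grip, a level bar 24 mm in diameter, 100 mm long along the press's y, 170 mm from the axle. The arm, an iron bar 18 mm wide and 20 mm high, joins it in the middle. In the press frame x = 50 - 170 cos(lever), y = 0, z = 130 + 170 sin(lever) mm.
- pawl (a joint): Pawl angle, rad: 0 to 0.15 = hook in or on the teeth (locked); 0.85 = flipped right back on its stop (off). Its ball weight tips it: let go below 0.4 it falls back onto the wheel, beyond 0.6 it falls to the stop and stays. Push the ball in the press's +x direction to flip it off; about 1 N.
- pawl_hinge (a point): The pawl's hinge, about the press's y, at x = 110, y = 50, z = 174 mm on a post behind the wheel. From it a 60 mm hook arm points to -x over the wheel's top and a 9 mm rod with a ball weight stands up.
- pawl_ball (a point): Centre of the iron ball weight, 32 mm in diameter, on top of the pawl's rod, 85 mm from the pawl's hinge. In the press frame x = 110 + 85 sin(pawl - 0.42), y = 50, z = 174 + 85 cos(pawl - 0.42) mm: from about x = 75, z = 252 (on) to x = 145, z = 251 (off).
- key_a: Loose brass key on a red tag, 145 x 34 mm, 6 mm high, lying beside the press; leave it. Origin under the key's middle.
- key_b: The other loose brass key on a red tag, same size, near the lever's end of the press; leave it.
- jar: Loose amber glass jar, 72 mm across, 75 mm high, beside the wheel; leave it. Origin under its middle.
- bell: Loose brass desk bell, 80 mm across, 54 mm high; leave it.
- magnifier: Loose magnifier, 190 mm long, 16 mm high; leave it. Origin under the lens.

How it is judged:
On the way:
1. the pawl is flipped off the wheel while the lever is still up (value of joint pawl above 0.6 rad and value of joint lever above 0.3 rad), for 0.2 s.
At the end, for the whole second after the job is handed in: The pawl rests off the wheel (pawl above 0.6 rad) and the lever is fully down (within 0.07 rad of its lowest position) and at rest (value of joint pawl above 0.6 rad and value of joint lever below 0.07 rad and velocity of joint lever between -0.05 and 0.05 rad/s); the robot touches nothing.
It fails at once if a bystander (key, jar, bell, magnifier) is shifted by more than 40 mm (distance of any of key_a, key_b, jar, bell, magnifier from where it was at the start of the episode above 0.04 m).
It also fails if it takes over 40 s, if anything falls off the work surface, if the arm or the gripper's body presses on something with over 40 N, if the wrist force passes 120 N, or if a joint passes its speed limit or range.

ROBOT

A 6-joint arm with a two-finger parallel gripper is mounted at the origin on the work surface. World frame = base frame: x ahead of the robot, y to its left, z up, the work surface at z = 0. Lengths are in m, angles in rad, forces in N, time in s.
With the tool pointing down it reaches from about 0.35 to 0.975 m from the base axis. Payload 4.9 kg.
Tool frame: the origin (TCP) lies on the front face of the gripper's body, between the roots of the fingers; the fingertips stand 73 mm ahead of it and the grasp point (between the pads) lies 54 mm ahead of it (tip_extent is the distance from the TCP to the fingertips, in m); y points along the fingers, x is the direction in which the jaws open and shut, and the axes are right-handed (so a half turn about y gives the same grasp; the last joint's range is limited). The gripper opens to 85 mm and grips with 20 to 120 N. Pads are 22 mm wide; open, the fingers measure 114 mm over their backs; the gripper's body (76 mm by 85 mm) begins 54 mm behind the grasp point. The pads swing forward as they close: fully open they stand 13 mm farther back than shut.
Start: joints at [-1.301, 0.053, 1.613, -0, 1.476, -0.119], TCP at [0.237, -0.578, 0.304] pointing down, gripper open.
Joint ranges: [-3.01, 3.01], [-1.01, 2.22], [0.06, 2.58], [-1.02, 4.17], [0.09, 2.62], [-3.14, 3.14]. Speed limits (rad/s): [2.57, 2.57, 3.14, 3.14, 3.14, 3.14].

INTERFACE

Orientations are given as a unit quaternion [w, x, y, z].
In Python, from plant import state, grab_frame, camera_info, job_done, tip_extent gives the robot as it stands.
- The arm moves only by the tool carry_out, never from a script. Its argument "rows" is a list that holds one entry, the list of rows, each a list of 7 numbers: the turn, a rotation vector about the world's x, y, z as a fraction of full scale, then the shift along the world's x, y, z as a fraction of full scale, then the finger opening in mm, from 0 to 85.4. A call has 1 to 5 rows; each row shifts and turns the commanded pose from where the row before left it; what a row does not reach is not made up. Full scale, the value 1, is 40 mm for a shift and 4 degrees for a turn. A row lasts 1/10 s, in which the tool goes at most 50 mm and 8.59 degrees, less where a joint would pass 70% of its speed; a pose out of reach is approached as far as the arm can. A call with a number of a shift or a turn outside -1 to 1 is refused whole. A call with a gripper value outside its range is refused whole. The fingers move at their own pace and stop on an object; the grip force is fixed at half the most. Time passes only in rows, so rows that do not move let the fingers close. It gives the time, the measured TCP pose, the force and the opening at its end, in the units of the state.
- state(): the state, without advancing time (a new reading comes with each control period).
- grab_frame(name): name is "scene" or "top"; returns the picture (420x560x3 uint8, blue, green, red); there is no depth.
- camera_info(name): a dict with "intrinsics" (3x3 intrinsics, pixels), "xyz" and "rotation" of the camera in the world. Camera axes: x right, y down, z forward; pixel columns grow to the right and rows downward; lengths in m; the calibration is good to about 2 mm. A picture is of the moment at which its call begins. camera_info takes no time and is no camera call.
- job_done(): hands the job in, once; it reports no verdict.
The state is a dict: "time": time; "joint_pos": joint angles; "joint_vel": joint speeds; "joint_efforts": joint torques, N m; "tool_pos": TCP position; "tool_rot": TCP orientation; "contact_force": force on the tool from outside, world axes, zero at the start; "ft_torque": the same for the moment, N m; "gripper_width": opening from 0.0 (shut) to 1.0 (fully open).
Only numpy, scipy, OpenCV 4.12 (cv2) and the standard library are available. Lean on these libraries where they do the work, as an engineer would, in place of code of your own. Each camera call takes 0.05 s, during which the arm holds its last target.

## Working session

There is one attempt and no reset: what is moved stays moved. The work goes in short steps, Python scripts to look and compute and a tool call to move; the robot and the scene stay as the last step left them, time stands still between calls to the robot, and variables do not carry over. Pictures are saved under pics/ and viewed, and the job is handed in when it is done.

Besides the shell and the picture viewer there is one more tool, called after ">>>" as name(argument=value, ...), one argument or row to a line, values as JSON. carry_out: Moves the arm, as the interface text tells. Shift numbers are shares of 40 mm and turn numbers shares of 4 degrees, none past 1 either way. Its arguments: {"type":"object","properties":{"rows":{"type":"array"}},"required":["rows"]}

```bash
mkdir -p pics; ls; python3 - <<'E'
from plant import *
import cv2
for n in("scene","top"):
    cv2.imwrite(f"pics/{n}0.png",grab_frame(n)); c=camera_info(n); print(n,c)
s=state();print(s); print(tip_extent if not callable(tip_extent) else tip_extent())
E
```

```text
pics
scene {'intrinsics': array([[388.50655691,   0.        , 272.59934803],
       [  0.        , 388.50655691, 203.87796211],
       [  0.        ,   0.        ,   1.        ]]), 'xyz': array([ 0.91242236, -0.75815761,  1.00186611]), 'rotation': array([-0.37058684,  0.88577146,  0.25903261, -0.10476844])}
top {'intrinsics': array([[519.07804336,   0.        , 278.1781692 ],
       [  0.        , 519.07804336, 210.34499699],
       [  0.        ,   0.        ,   1.        ]]), 'xyz': array([ 0.36322686, -0.03749503,  1.39777464]), 'rotation': array([ 0.03060009, -0.70281932,  0.70969841, -0.03790514])}
{'time': 0.1, 'joint_pos': array([-1.30100162e+00,  5.33326464e-02,  1.61415535e+00, -1.86268451e-06,
        1.47604108e+00, -1.18978109e-01]), 'joint_vel': array([ 0.0012068 , -0.0007269 , -0.00192473, -0.00022225, -0.00113472,
        0.00079782]), 'joint_efforts': array([ 8.13627412e-04, -3.94908285e+01, -3.71359742e+01, -1.33324838e-04,
        3.93962415e-03, -1.52285668e-05]), 'tool_pos': array([ 0.2368041 , -0.57793187,  0.30276072]), 'tool_rot': array([ 0.58761098, -0.58671945,  0.39452032, -0.39348106]), 'contact_force': array([ 0.42824269,  0.16454996, -1.11597669]), 'ft_torque': array([ 0.00423871, -0.01011003, -0.02767704]), 'gripper_width': 1.001322581734164}
0.0726
```

View pics/scene0.png

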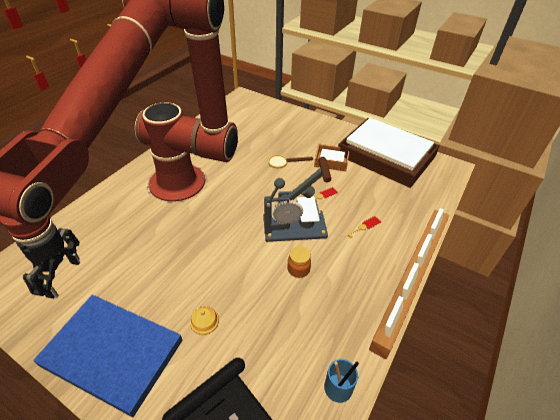

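View pics/top0.png

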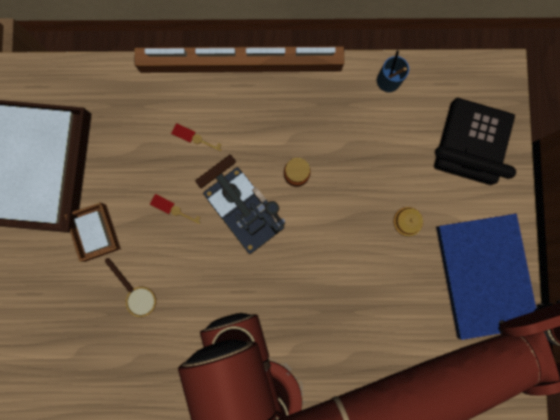

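```bash
cat > h.py <<'E'
import numpy as np, cv2
from scipy.spatial.transform import Rotation as R
from plant import *
def cam(n):
    c=camera_info(n); q=c["rotation"]; return c["intrinsics"],np.array(c["xyz"]),R.from_quat([q[1],q[2],q[3],q[0]]).as_matrix()
def proj(n,P):
    K,t,M=cam(n); p=(np.atleast_2d(P)-t)@M; u=p@K.T; return u[:,:2]/u[:,2:]
def back(n,uv,z):
    K,t,M=cam(n); d=M@np.linalg.solve(K,[uv[0],uv[1],1]); return t+d*(z-t[2])/d[2]
def W(px,py,yaw,P): # press(mm)->world
    P=np.atleast_2d(P)/1000.; c,s=np.cos(yaw),np.sin(yaw)
    return np.c_[px+c*P[:,0]-s*P[:,1],py+s*P[:,0]+c*P[:,1],P[:,2]]
E
python3 - <<'E'
from h import *
print(proj("scene",[[0,0,0],[.237,-.578,.304]]),proj("top",[[0,0,0],[.237,-.578,.304]]))
a=cv2.imread("pics/top0.png")[130:270,140:330]; cv2.imwrite("pics/topc.png",cv2.resize(a,None,fx=4,fy=4,interpolation=2))
a=cv2.imread("pics/scene0.png")[140:290,240:400]; cv2.imwrite("pics/scc.png",cv2.resize(a,None,fx=4,fy=4,interpolation=2))
E
```

```text
[[177.24882705 182.22919094]
 [ 55.35803397 263.9195119 ]] [[259.97287721 400.71980955]
 [532.85643292 319.00479759]]
```

View pics/topc.png

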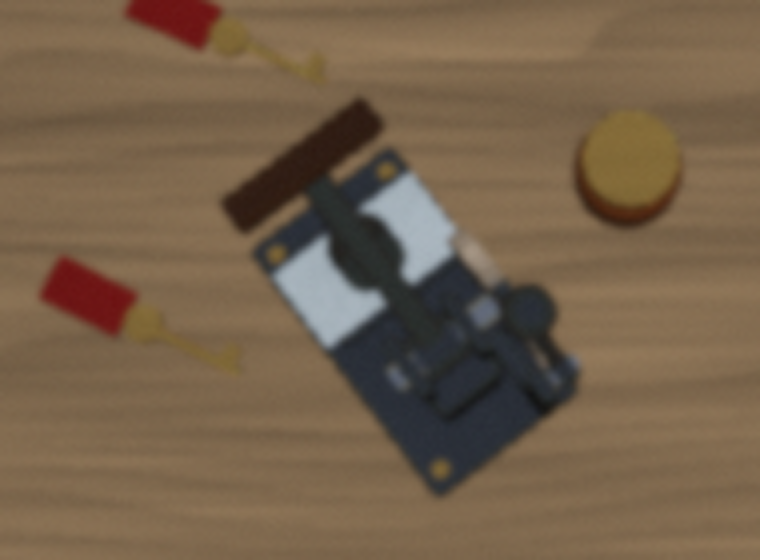

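View pics/scc.png

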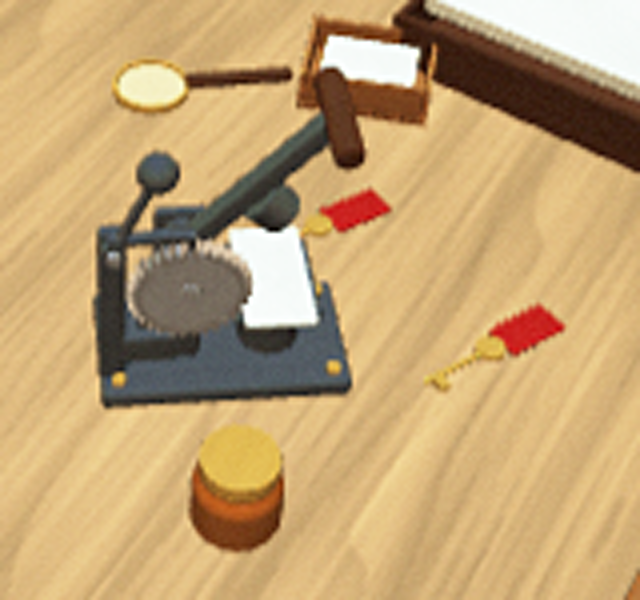

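```bash
cat > fit.py <<'E'
from h import *
from scipy.optimize import least_squares
def pts(p):
    px,py,yaw,L,a=p
    b=[110+85*np.sin(a-.42),50,174+85*np.cos(a-.42)]; g=[50-170*np.cos(L),0,130+170*np.sin(L)]
    return W(px,py,yaw,np.array([[-90,60,20],[-90,-60,20],[120,-60,20],[120,60,20],g,b],float))
ot=np.array([[237.5,167.5],[203.25,192.5],[250,254.25],[284.5,228.75],[215.75,171.25],[272.5,207.5]])
os_=np.array([[327.5,234.5],[266.25,239],[325,169.25],[279.5,183.25]])
def f(p):
    P=pts(p); return np.r_[(proj("top",P)-ot).ravel(),(proj("scene",P)[[0,3,4,5]]-os_).ravel()]
if __name__=="__main__":
    r=least_squares(f,[.45,.05,-2.5,.75,.1],loss="soft_l1"); print(r.x,np.round(f(r.x).reshape(-1,2),1))
    print(np.round(pts(r.x),3))
    x=r.x
    for n,uv,z in [("jar",(297,168),.075),("jars",None,0)]:
        if uv: print(n,back("top",uv,z))
    print("jar scene",back("scene",(300,255),.075))
    print("keys",[back("top",(140+u/4,130+v/4),.003)[:2] for u,v in((130,10),(320,75),(50,280),(235,365))])
    np.save("p.npy",x)
E
python3 fit.py
```

```text
[ 5.10888324e-01  4.92993437e-02 -2.49372975e+00  8.22402412e-01
  1.51242254e-03] [[-0.  -1.9]
 [-1.6  0.2]
 [-0.6  0.8]
 [ 0.8 -1.4]
 [-0.3 -0.1]
 [-0.6  0.1]
 [ 0.1  0.9]
 [-1.7  0.1]
 [-0.8  0.5]
 [-0.5  0.6]]
[[ 0.619  0.056  0.02 ]
 [ 0.546  0.151  0.02 ]
 [ 0.379  0.025  0.02 ]
 [ 0.451 -0.071  0.02 ]
 [ 0.563  0.089  0.255]
 [ 0.481 -0.036  0.252]]
jar [ 0.60115875 -0.10155397  0.075     ]
jar scene [ 0.60064654 -0.10380084  0.075     ]
keys [array([0.71527967, 0.2341477 ]), array([0.66906948, 0.10438746]), array([0.52995332, 0.28625503]), array([0.47126973, 0.16136932])]
```

```bash
python3 - <<'E'
from h import *
s=state();q=s["tool_rot"];M=R.from_quat([q[1],q[2],q[3],q[0]]).as_matrix();print(M.round(3))
x=np.load("p.npy"); print("press x",np.cos(x[2]),np.sin(x[2]), np.degrees(x[2]),"jaw yaw",np.degrees(np.arctan2(M[1,0],M[0,0])))
for P in ([25,50,0],[128,50,0],[-66,0,255],[-120,0,130]): print(P,W(*x[:3],np.array([P],float)).round(4))
E
```

```text
[[ 0.379 -0.001  0.925]
 [-0.925  0.002  0.379]
 [-0.002 -1.     0.   ]]
press x -0.7973753232376387 -0.6034837146863793 -142.8801901022298 jaw yaw -67.72493591241894
[25, 50, 0] [[ 0.5211 -0.0057  0.    ]]
[128, 50, 0] [[ 0.439  -0.0678  0.    ]]
[-66, 0, 255] [[0.5635 0.0891 0.255 ]]
[-120, 0, 130] [[0.6066 0.1217 0.13  ]]
```

>>> carry_out(
  rows=[
    [[0,0,0.93,0,0,1,0],[0,0,0.93,0,0.3,1,0],[0,0,0.93,0.44,0.9,0.5,0],[0,0,0.91,0.44,0.9,0,0],[0,0,0,0.44,0.9,0,0]],
  ],
)

```text
time: 0.6
tool_pos: [0.29, -0.4573, 0.4047]
tool_rot: [-0.633, 0.633, -0.315, 0.315]
contact_force: [1.4, -0.0, -0.4]
gripper_width: 0.143
```

>>> carry_out(
  rows=[
    [[0,0,0,0.44,0.9,0,0],[0,0,0,0.44,0.9,0,0],[0,0,0,0.44,0.9,0,0],[0,0,0,0.44,0.9,0,0],[0,0,0,0.44,0.9,0,0]],
  ],
)

```text
time: 1.1
tool_pos: [0.378, -0.2767, 0.4034]
tool_rot: [0.633, -0.633, 0.315, -0.315]
contact_force: [0.8, -0.0, -0.4]
gripper_width: 0.004
```

>>> carry_out(
  rows=[
    [[0,0,0,0.44,0.9,0,0],[0,0,0,0.44,0.9,0,0],[0,0,0,0.44,0.9,0,0],[0,0,0,0.44,0.9,0,0],[0,0,0,0,0,0,0]],
  ],
)

```text
time: 1.6
tool_pos: [0.4491, -0.1309, 0.4034]
tool_rot: [0.634, -0.634, 0.313, -0.313]
contact_force: [0.0, -0.1, 0.4]
gripper_width: -0.001
```

>>> carry_out(
  rows=[
    [[0,0,0,0.45,0.8,0,0],[0,0,0,0.45,0.8,0,0],[0,0,0,0.45,0.8,0,0],[0,0,0,0.45,0.73,0,0],[0,0,0,0,0,0,0]],
  ],
)

```text
time: 2.1
tool_pos: [0.521, -0.0072, 0.403]
tool_rot: [0.634, -0.634, 0.315, -0.313]
contact_force: [-0.7, 0.1, 0.8]
gripper_width: 0.001
```

>>> carry_out(
  rows=[
    [[0,0,0,0,0,-0.8,0],[0,0,0,0,0,-0.7,0],[0,0,0,0,0,0,0]],
  ],
)

```text
time: 2.4
tool_pos: [0.5181, -0.0099, 0.3386]
tool_rot: [-0.632, 0.634, -0.319, 0.312]
contact_force: [-0.0, -0.2, -0.7]
gripper_width: 0.002
```

```bash
cat > look.py <<'E'
from h import *
import sys
k=sys.argv[1]
a=cv2.resize(grab_frame("scene")[110:290,220:400],None,fx=3,fy=3,interpolation=2)
b=cv2.resize(grab_frame("top")[130:270,140:330],None,fx=1.3,fy=1.3)
o=np.zeros((540,540+b.shape[1],3),np.uint8); o[:,:540]=a; o[:b.shape[0],540:]=b
cv2.imwrite(f"pics/{k}.png",o); s=state(); print(s["time"],s["tool_pos"].round(4),s["contact_force"].round(1))
E
python3 look.py a1
```

```text
2.5 [ 0.5198 -0.01    0.3438] [0.  0.  0.4]
```

View pics/a1.png

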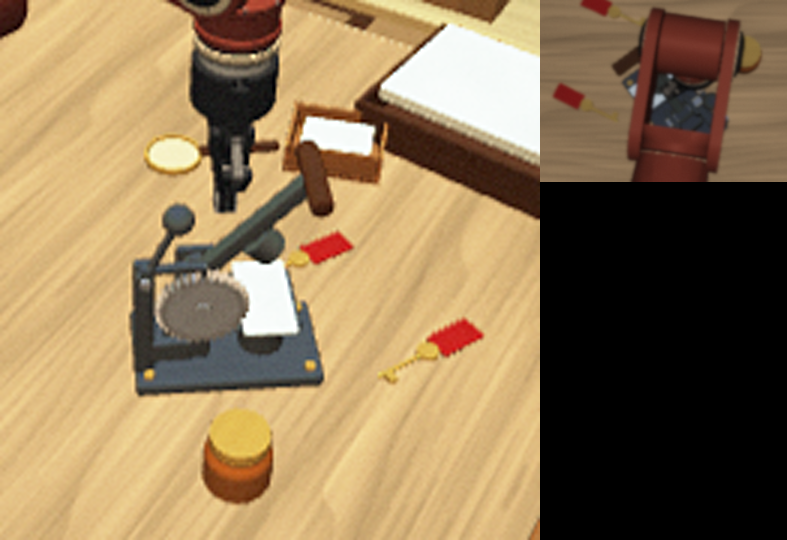

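```bash
python3 - <<'E'
from h import *
s=state();p=s["tool_pos"].copy();p[2]-=.0726;print(p,proj("scene",p))
E
```

```text
[ 0.51975148 -0.00997035  0.27115933] [[295.43504936 178.53086764]]
```

>>> carry_out(
  rows=[
    [[0,0,0,0,0,-0.75,0],[0,0,0,0,0,0,0],[0,0,0,-0.26,-0.19,0,0],[0,0,0,-0.26,-0.19,0,0],[0,0,0,-0.26,-0.19,0,0]],
  ],
)

```text
time: 3.0
tool_pos: [0.4886, -0.0328, 0.316]
tool_rot: [0.633, -0.633, 0.314, -0.316]
contact_force: [0.6, -0.0, 0.7]
gripper_width: -0.0
```

>>> carry_out(
  rows=[
    [[0,0,0,-0.26,-0.19,0,0],[0,0,0,-0.26,-0.19,0,0],[0,0,0,-0.26,-0.19,0,0],[0,0,0,0,0,0,0],[0,0,0,0,0,0,0]],
  ],
)

```text
time: 3.5
tool_pos: [0.4575, -0.055, 0.314]
tool_rot: [0.633, -0.633, 0.315, -0.315]
contact_force: [0.3, 0.1, -0.6]
gripper_width: 0.002
```

```bash
python3 look.py a2
```

```text
3.6 [ 0.4579 -0.0547  0.3139] [ 0.3  0.3 -0.8]
```

View pics/a2.png

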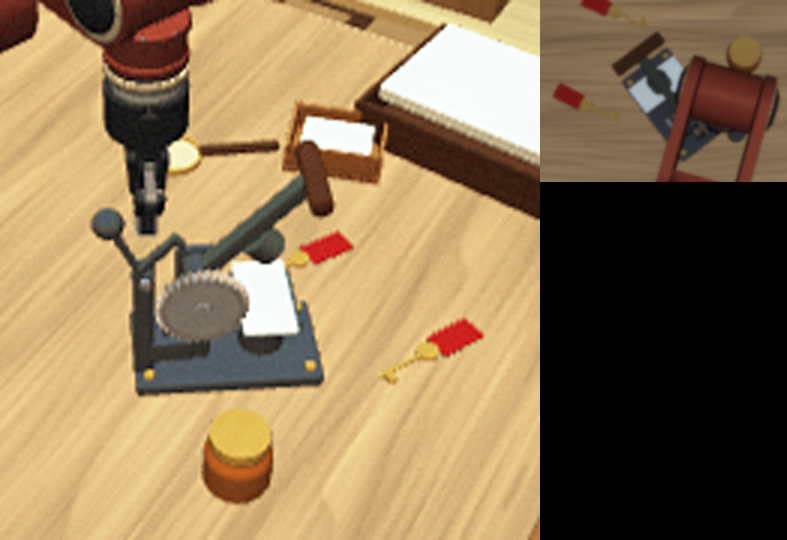

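>>> carry_out(
  rows=[
    [[0,0,0,0,0,1,0],[0,0,0,0,0,0.6,0],[0,0,0,0.4,0.55,0,0],[0,0,0,0.5,0.7,0,0],[0,0,0,0.5,0.7,0,0]],
  ],
)

```text
time: 4.1
tool_pos: [0.5147, 0.0244, 0.3783]
tool_rot: [0.633, -0.633, 0.315, -0.315]
contact_force: [1.0, -0.8, 0.3]
gripper_width: -0.003
```

>>> carry_out(
  rows=[
    [[0,0,0,0.5,0.7,0,0],[0,0,0,0.5,0.7,0,0],[0,0,0,0.15,0.2,0,0],[0,0,0,0,0,-0.5,0],[0,0,0,0,0,0,0]],
  ],
)

```text
time: 4.6
tool_pos: [0.559, 0.0876, 0.3547]
tool_rot: [-0.632, 0.634, -0.317, 0.313]
contact_force: [0.3, -0.9, -0.5]
gripper_width: 0.001
```

```bash
python3 look.py a3;python3 - <<'E'
from h import *
x=np.load("p.npy")
for L in np.linspace(.82,0,9): print(round(L,2),W(*x[:3],np.array([[50-170*np.cos(L),0,130+170*np.sin(L)+12+72.6]])).round(4))
E
```

```text
4.7 [0.5594 0.0871 0.3573] [ 0.   0.3 -0. ]
0.82 [[0.5635 0.0891 0.3389]]
0.72 [[0.5732 0.0964 0.3264]]
0.62 [[0.5817 0.1029 0.3127]]
0.51 [[0.5892 0.1085 0.298 ]]
0.41 [[0.5953 0.1132 0.2824]]
0.31 [[0.6002 0.1169 0.2661]]
0.2 [[0.6037 0.1196 0.2492]]
0.1 [[0.6059 0.1212 0.232 ]]
0.0 [[0.6066 0.1217 0.2146]]
```

View pics/a3.png

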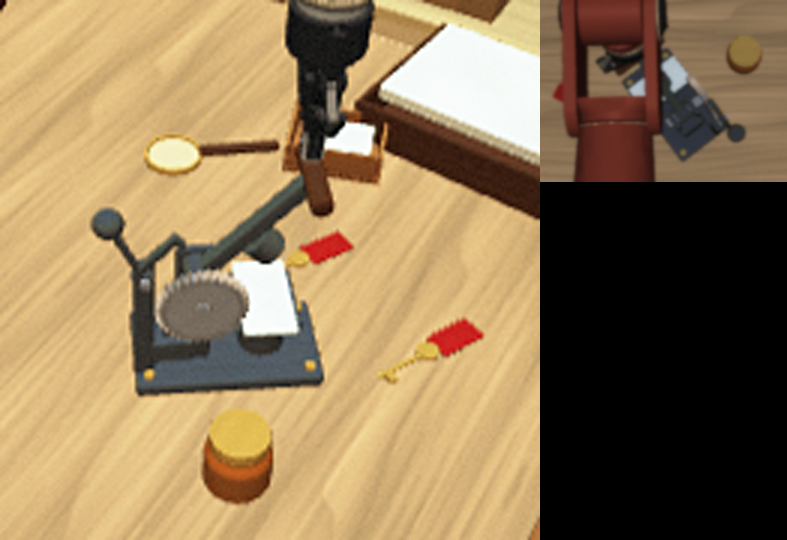

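>>> carry_out(
  rows=[
    [[0,0,0,0,0,-0.55,0],[0,0,0,0.24,0.18,-0.31,0],[0,0,0,0.21,0.16,-0.34,0],[0,0,0,0,0,0,0]],
  ],
)

```text
time: 5.1
tool_pos: [0.5788, 0.101, 0.311]
tool_rot: [0.634, -0.632, 0.314, -0.316]
contact_force: [-0.6, -0.6, 0.1]
gripper_width: 0.004
```

```bash
python3 look.py a4
```

```text
5.2 [0.5778 0.1005 0.311 ] [0.3 0.1 0.6]
```

View pics/a4.png

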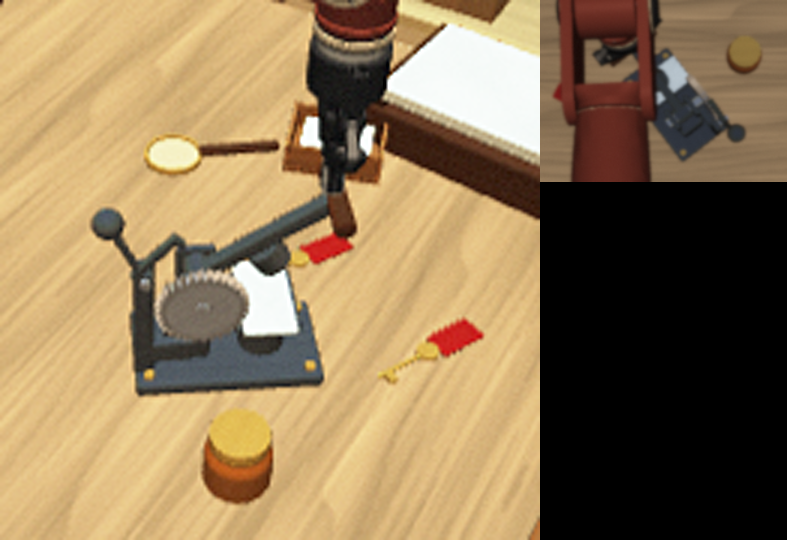

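Lever is moving down with the fingertips (grip now near (342,213), pawl ball unmoved at (107,224)). Continue along the arc.

>>> carry_out(
  rows=[
    [[0,0,0,0.19,0.14,-0.36,0],[0,0,0,0.16,0.12,-0.39,0],[0,0,0,0.12,0.09,-0.41,0],[0,0,0,0.09,0.07,-0.42,0],[0,0,0,0,0,0,0]],
  ],
)

```text
time: 5.7
tool_pos: [0.5983, 0.1177, 0.2414]
tool_rot: [-0.631, 0.635, -0.318, 0.312]
contact_force: [0.2, 0.2, -0.2]
gripper_width: 0.0
```

>>> carry_out(
  rows=[
    [[0,0,0,0.05,0.04,-0.42,0],[0,0,0,0.02,0.01,-0.3,0],[0,0,0,0,0,0,0]],
  ],
)

```text
time: 6.0
tool_pos: [0.6022, 0.1196, 0.2155]
tool_rot: [-0.632, 0.634, -0.316, 0.314]
contact_force: [-0.5, -0.2, -0.3]
gripper_width: 0.002
```

>>> carry_out(
  rows=[
    [[0,0,0,0,0,-0.1,0],[0,0,0,0,0,0,0]],
  ],
)

```text
time: 6.2
tool_pos: [0.6029, 0.1195, 0.2146]
tool_rot: [-0.633, 0.633, -0.315, 0.315]
contact_force: [-1.0, -0.8, 1.9]
gripper_width: -0.001
```

```bash
python3 look.py a5
```

```text
6.3 [0.6029 0.1195 0.2145] [-1.5 -0.9  3.7]
```

View pics/a5.png

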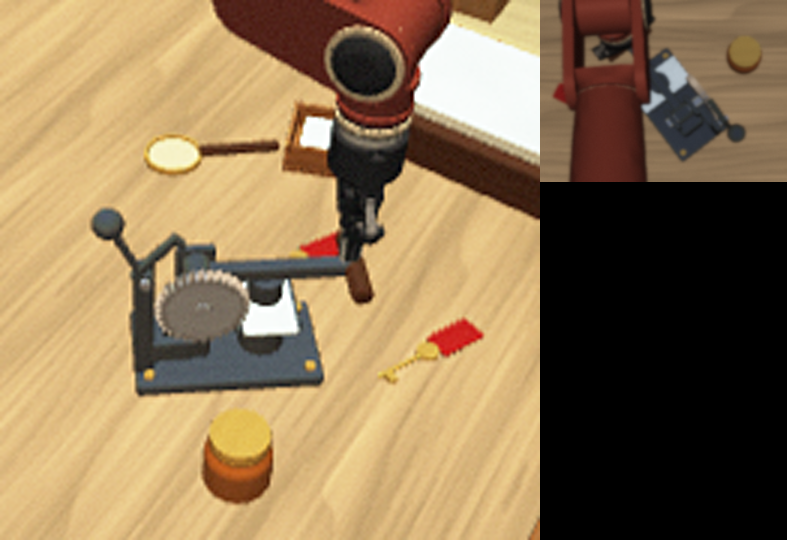

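>>> carry_out(
  rows=[
    [[0,0,0,0,0,-0.1,0],[0,0,0,0,0,0,0],[0,0,0,0,0,0,0]],
  ],
)

```text
time: 6.6
tool_pos: [0.6032, 0.1195, 0.214]
tool_rot: [-0.633, 0.633, -0.315, 0.315]
contact_force: [-9.5, -1.0, 17.8]
gripper_width: 0.001
```

>>> carry_out(
  rows=[
    [[0,0,0,0,0,0.3,0],[0,0,0,0,0,0.8,0],[0,0,0,0,0,1,0],[0,0,0,0,0,1,0],[0,0,0,-0.5,0.5,0.5,0]],
  ],
)

```text
time: 7.1
tool_pos: [0.5847, 0.1383, 0.3583]
tool_rot: [0.633, -0.632, 0.314, -0.318]
contact_force: [-1.2, 0.9, 1.0]
gripper_width: 0.002
```

>>> carry_out(
  rows=[
    [[0,0,0,-0.8,0.5,0,0],[0,0,0,-0.8,0.5,0,0],[0,0,0,-0.5,0.5,0,0],[0,0,0,0,0,0,0],[0,0,0,0,0,0,0]],
  ],
)

```text
time: 7.6
tool_pos: [0.4987, 0.1998, 0.3538]
tool_rot: [-0.633, 0.633, -0.315, 0.315]
contact_force: [-0.4, -1.3, -0.2]
gripper_width: 0.0
```

```bash
python3 look.py a6; python3 - <<'E'
from fit import *
x=np.load("p.npy");x[3]=0;x[4]=.85
p=proj("scene",pts(x))[4:];print("exp crop px grip,ball",(p-[220,110])*3)
x[3]=.07;print((proj("scene",pts(x))[4:]-[220,110])*3)
E
```

```text
7.7 [0.4994 0.1992 0.3537] [-0.  -0.1  0. ]
exp crop px grip,ball [[350.80758632 265.87843788]
 [104.50652307 225.37100983]]
[[351.78668383 257.91441158]
 [104.50652307 225.37100983]]
```

View pics/a6.png

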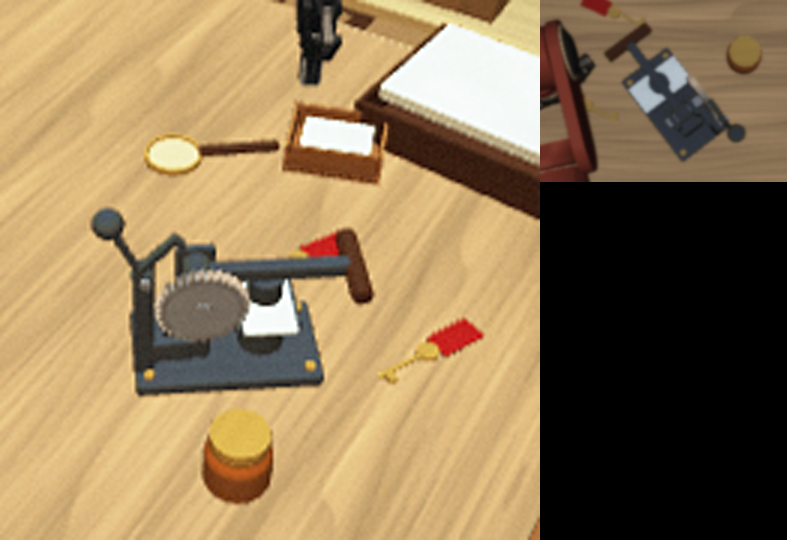

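The picture shows the grip at about (353,266), where I expected (351,266) for fully down. The ball is at (107,224), against (105,225) for off, and the bystanders haven't moved.

```bash
python3 -c "
from plant import *
print(job_done())"
```

```text
the job is handed in; nothing more can be done
None
```

I flipped the pawl off the wheel by pushing its ball in the press's +x direction while the lever was still up at about 0.82 rad. I then pressed the lever down along its arc with the closed fingertips until it met the hard stop. There the push force rose to about 18 N with almost no further movement. I then lifted the arm clear and handed the job in at about 7.7 s.

- **Lever and pawl:** In the last picture the lever grip and the pawl ball were within about 3 px (in the 3x enlarged crop) of where they should be for lever 0 and pawl 0.85. Lever 0.07, the limit, would show about 8 px higher.
- **Contact:** The measured force was about 0 N, so the robot was touching nothing.
- **Bystanders:** The jar, keys and magnifier looked unmoved. I did not recheck the bell, which was outside the later crops, but the arm never came down near it.

No check failed or disagreed. The job was accepted, but no verdict was reported.

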